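# Weigh a shaft yoke on the bench balance

### The arm

A 6-joint arm with a two-finger parallel gripper is mounted at the origin on the work surface. World frame = base frame: x ahead of the robot, y to its left, z up, the work surface at z = 0. Lengths are in m, angles in rad, forces in N, time in s.
With the tool pointing down it reaches from about 0.25 to 0.725 m from the base axis. Payload 4 kg.
Tool frame: the origin (TCP) lies midway between the tips of the shut fingers; the grasp point (between the pads) lies 19 mm behind it (bot.grasp_offset is the distance from the TCP to the grasp point, in m); z points along the fingers, y is the direction in which the jaws open and shut (so a half turn about z gives the same grasp; the last joint's range is limited). The gripper opens to 85 mm and grips with 20 to 120 N. Pads are 22 mm wide; open, the fingers measure 114 mm over their backs; the gripper's body (76 mm by 85 mm) begins 54 mm behind the grasp point. The pads swing forward as they close: fully open they stand 13 mm farther back than shut.
Start: joints at [-1.29, 0.241, 0.005, 1.335, 0, 1.571], TCP at [0.139, -0.48, 0.231] pointing down, gripper open.
Joint ranges: [-2.72, 2.72], [-1.05, 1.87], [-1.09, 1.28], [-1.99, 2.15], [-1.42, 1.44], [-3.14, 3.14]. Speed limits (rad/s): [2.79, 2.79, 3.14, 3.14, 3.14, 3.14].

### API

Orientations are given as a unit quaternion [x, y, z, w].
In Python, from workcell import sensors, optics, bot gives the robot as it stands.
- The arm moves only by the tool apply_moves, never from a script. Its argument "plan" is one flat list of numbers, 6 for each row, row after row: the shift along the tool's x, y, z in m, then the turn, a rotation vector about the tool's x, y, z in rad. In form: [tx, ty, tz, ax, ay, az, tx, ty, tz, ax, ay, az, ...]. A call has 1 to 12 rows; each row is the pose to reach, as a shift and turn from the pose commanded when the call began, along the tool's axes at that moment; what a row does not reach only later rows make up. A row lasts 1/12 s, in which the tool goes at most 41.7 mm and 7.16 degrees, less where a joint would pass 70% of its speed; a pose out of reach is approached as far as the arm can. A call with a gripper value outside its range is refused whole. "grip" is the finger opening in m, from 0 to 0.0854, set as the call begins (left out, the last holds). The fingers move at their own pace and stop on an object; the grip force is fixed at half the most. Time passes only in rows, so rows that repeat a pose let the fingers close. It gives the time, the measured TCP pose, the force and the opening at its end, in the units of the state.
- sensors.get_obs(): the state, without advancing time (a new reading comes with each control period).
- optics.camera(name): name is "scene" or "top" or "wrist"; returns a dict with "pixels" (480x640x3 uint8, red, green, blue), "fx", "fy", "cx", "cy" (pixels), "k1" (the pictures are not rectified: a ray, as slopes to the right and down, at radius r is drawn at 1 + k1 r^2 times it, then the intrinsics apply), "pose" (4x4, takes a point from camera to world coordinates); the wrist camera has in their place "tool_from_camera" (4x4, takes a point from camera to tool coordinates, whose origin is the TCP and whose axes are the flange's). Camera axes: x right, y up, looking along -z (the intrinsics and any distortion apply to the point x, -y, -z); pixel columns grow to the right and rows downward; lengths in m; the calibration is good to about 2 mm. A picture is of the moment at which its call begins: read the wrist's pose just before it. There is no depth.
- bot.job_done(): hands the job in, once; it reports no verdict.
The state is a dict: "clock": time; "joint_pos": joint angles; "joint_vel": joint speeds; "tau": joint torques, N m; "eef_pos": TCP position; "tool_rot": TCP orientation; "ft_force": force on the tool from outside, world axes, zero at the start; "ft_torque": the same for the moment, N m; "grip_width": finger opening in m.
Only numpy, scipy, OpenCV 4.12 (cv2) and the standard library are available. Lean on these libraries where they do the work, as an engineer would, in place of code of your own. Each camera call takes 0.05 s, during which the arm holds its last target.

### The job

Find the weight of the shaft yoke that stands on one pan of the bench balance: gently stand knob weights on the empty pan, adding and taking off as the beam tells you, until the beam is level and its pointer rests between the two long marks. Leave the weights you do not need standing on the bench, let everything go, and do not disturb the yoke or the other bits on the bench.

Things in the scene. Friction and masses are not known exactly. Their poses are not given: they have to be found in the camera images.
- balance: grey two-pan bench balance, fixed to the bench. Base 130 mm (x) by 320 mm (y), 35 mm high; origin at the centre of its underside; its own y runs along the beam towards the yoke's pan. In its middle stands a post with a small white scale plate, 75 mm wide, 205 mm high in all, facing its +x. The beam pivots 75 mm above the bench and carries a pan 130 mm out at either end; a parallel linkage keeps both pans level, so where a thing stands on its pan does not matter
- beam (a joint): tilt of the beam in rad: 0.12 is level, smaller when the yoke's pan is low (weights too light), larger when the weights' pan is low (too heavy). It has stops at 0 and 0.24, against which it rests when the pans differ by more than about 72 g; between them it tilts in proportion, 0.01 rad for every 6 g of difference, and settles within a second. The two long black marks correspond to 0.07 and 0.17
- pointer_tip (a point): tip of the thin upright dark pointer on the beam, 125 mm above the pivot, moving in front of the white scale plate; between the two long black marks (13 mm apart) when the beam is level
- weight_pan_top (a point): centre of the upper face of the empty pan that takes the weights, at the balance's -y end: aluminium tray 200 mm (its x) by 110 mm (its y) with a 4 mm high rim. 115 mm above the bench when the beam is level, up to 16 mm higher or lower as it tilts, and it gives way when pushed; x and y axes along the balance's
- weight_pan: the same tray with its post; origin at its pivot on the beam's end, 40 mm below the centre of its upper face
- part_pan_top (a point): centre of the upper face of the like pan at the balance's +y end, on which the yoke stands
- yoke_center (a point): the forked steel shaft yoke that is to be weighed: round foot 42 mm in diameter, two upright ears 64 mm across, 88 mm tall; this point is half-way up on its axis. It is hollow and its weight is unknown, anything from 95 to 355 g. It stays on its pan
- w200_center (a point): the 200 g knob weight: plain steel cylinder 30 mm in diameter and 36 mm tall with a 20 mm knob on a short neck above it, 54 mm tall in all, standing upright loose on the bench; this point is on its axis half-way up (27 mm above its foot). It may be gripped by the cylinder
- w100_center (a point): the 100 g knob weight: plain steel cylinder 22 mm in diameter and 30 mm tall with a 14 mm knob on a short neck above it, 46 mm tall in all, standing upright loose on the bench; this point is on its axis half-way up (23 mm above its foot). It may be gripped by the cylinder
- w50_center (a point): the 50 g knob weight: plain steel cylinder 17 mm in diameter and 26 mm tall with a 11 mm knob on a short neck above it, 40 mm tall in all, standing upright loose on the bench; this point is on its axis half-way up (20 mm above its foot). It may be gripped by the cylinder
- nut: dark hex nut 30 mm across flats, 15 mm high, origin at the centre of its underside; a bystander, leave it where it is
- cap: small open steel bearing cap, 32 mm in diameter, 22 mm high, origin at the centre of its underside; a bystander, leave it where it is
- cross: steel four-armed joint cross, 72 mm across, 22 mm high, origin at the centre of its underside; a bystander, leave it where it is
- collar: rusty ring 48 mm in diameter, 18 mm high, origin at the centre of its underside; a bystander, leave it where it is
- yoke: the same yoke, origin at the centre of its foot's underside

How it is judged:
By the outcome, as a careful person would: the job done as asked, in the order asked, and still so for the second after the job is handed in, with the robot touching nothing.
It also fails if it takes over 72 s, if anything falls off the work surface, if the arm or the gripper's body presses on something with over 40 N, if the wrist force passes 120 N, or if a joint passes its speed limit or range.

## Working session

There is one attempt and no reset: what is moved stays moved. The work goes in short steps, Python scripts to look and compute and a tool call to move; the robot and the scene stay as the last step left them, time stands still between calls to the robot, and variables do not carry over. Pictures are saved under pics/ and viewed, and the job is handed in when it is done.

Besides the shell and the picture viewer there is one more tool, called after "Emit:" by a JSON object that holds its "fn" and its "kwargs". apply_moves: Moves the arm, as the interface text tells. Its arguments: {"type":"object","properties":{"plan":{"type":"array","items":{"type":"number"}},"grip":{"type":"number"}},"required":["plan"]}

```bash
ls; mkdir -p pics; python3 - <<'E'
from workcell import sensors, optics, bot
import cv2,json,pickle
print(sensors.get_obs())
for n in ["scene","top"]:
    c=optics.camera(n); cv2.imwrite(f"pics/{n}0.png",c["pixels"][:,:,::-1]); pickle.dump(c,open(f"{n}0.pkl","wb"))
    print(n,{k:v for k,v in c.items() if k!="pixels"})
E
```

```text
pics
{'clock': 0.0, 'joint_pos': array([-1.29003241e+00,  2.41389283e-01,  3.71034509e-03,  1.33515512e+00,
       -1.54244323e-05,  1.57077075e+00]), 'joint_vel': array([ 0.00040479, -0.00051491,  0.00064213,  0.00032758, -0.0005412 ,
       -0.00169999]), 'tau': array([ 1.31609809e-04, -3.72316039e+01,  2.52408546e+01,  1.68436352e-02,
       -5.80505201e-06,  7.69317751e-06]), 'eef_pos': array([ 0.13836835, -0.47982681,  0.23041946]), 'tool_rot': array([ 9.90160320e-01,  1.39933923e-01, -1.50184715e-04, -1.00776713e-03]), 'ft_force': array([ 0.00801972,  0.20918707, -0.87802063]), 'ft_torque': array([-0.01546397,  0.02724384,  0.0128018 ]), 'grip_width': 0.08551377400058015}
scene {'fx': 556.1858210052635, 'fy': 556.1858210052635, 'cx': 324.3136829128741, 'cy': 233.93802349832086, 'k1': -0.025067926253640398, 'pose': array([[ 0.67097835, -0.55060449,  0.49661127,  1.01906743],
       [ 0.74146201,  0.50249441, -0.4446723 , -0.51178362],
       [-0.00470582,  0.66658388,  0.74541518,  0.89843278],
       [ 0.        ,  0.        ,  0.        ,  1.        ]])}
top {'fx': 531.3480033998808, 'fy': 531.3480033998808, 'cx': 318.2605265662215, 'cy': 241.21720139572898, 'k1': -0.12500741669688245, 'pose': array([[ 0.01627737,  0.99727674, -0.07193164,  0.42034814],
       [-0.99972897,  0.01743052,  0.0154326 , -0.04604878],
       [ 0.01664438,  0.07166094,  0.99729017,  1.19948239],
       [ 0.        ,  0.        ,  0.        ,  1.        ]])}
```

View pics/scene0.png

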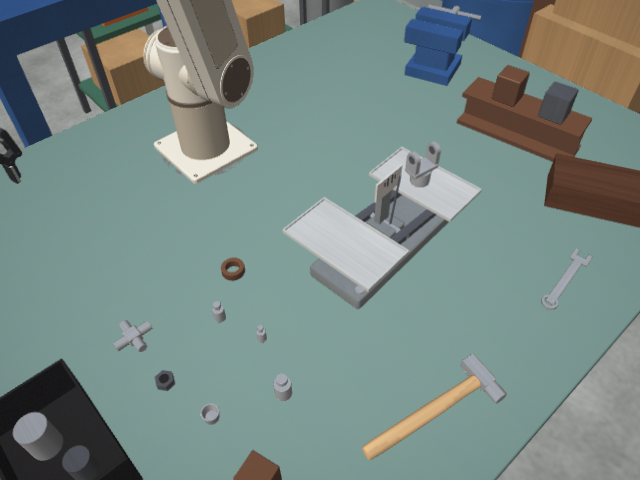

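View pics/top0.png

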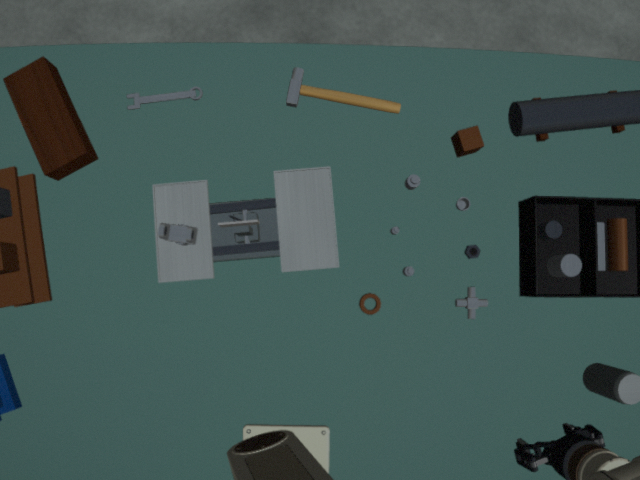

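```bash
cat > h.py <<'E'
import numpy as np,cv2
from scipy.spatial.transform import Rotation as R
def ray(c,u,v,pose=None):
    K=np.array([[c["fx"],0,c["cx"]],[0,c["fy"],c["cy"]],[0,0,1]])
    # invert 1+k1 r^2
    xd=(u-c["cx"])/c["fx"]; yd=(v-c["cy"])/c["fy"]; x,y=xd,yd
    for _ in range(30):
        s=1+c["k1"]*(x*x+y*y); x,y=xd/s,yd/s
    P=c["pose"] if pose is None else pose
    return P[:3,3],P[:3,:3]@np.array([x,-y,-1])
def onz(c,u,v,z,pose=None):
    o,d=ray(c,u,v,pose); return o+d*(z-o[2])/d[2]
def proj(c,p,pose=None):
    P=c["pose"] if pose is None else pose
    q=P[:3,:3].T@(np.array(p)-P[:3,3]); x,y=q[0]/-q[2],-q[1]/-q[2]
    s=1+c["k1"]*(x*x+y*y); return np.array([c["fx"]*x*s+c["cx"],c["fy"]*y*s+c["cy"]])
def crop(img,u0,v0,u1,v1,s,name):
    cv2.imwrite(name,cv2.resize(img[v0:v1,u0:u1,::-1],None,fx=s,fy=s,interpolation=cv2.INTER_CUBIC))
E
python3 - <<'E'
from h import *
import pickle
t=pickle.load(open("top0.pkl","rb"));s=pickle.load(open("scene0.pkl","rb"))
crop(t["pixels"],140,155,345,295,3.9,"pics/t1.png")
crop(t["pixels"],345,165,495,325,3.7,"pics/t2.png")
crop(s["pixels"],270,130,490,310,3.3,"pics/s1.png")
crop(s["pixels"],190,250,310,430,3.3,"pics/s2.png")
E
```

```text
(no output)
```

View pics/t1.png

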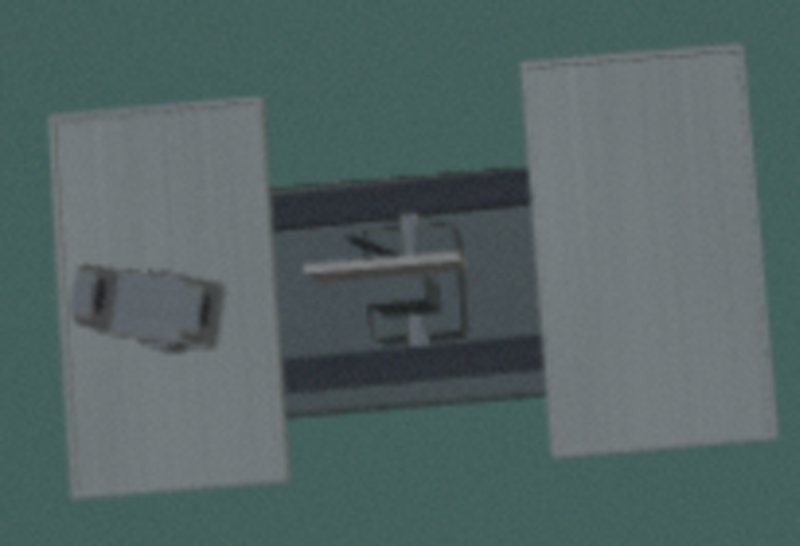

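View pics/t2.png

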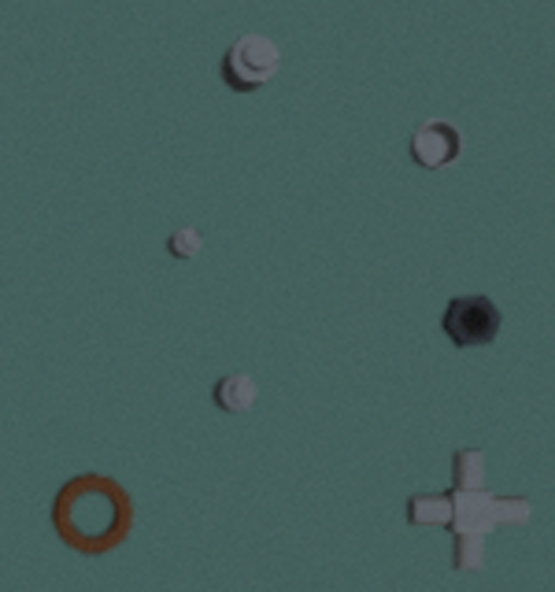

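View pics/s1.png

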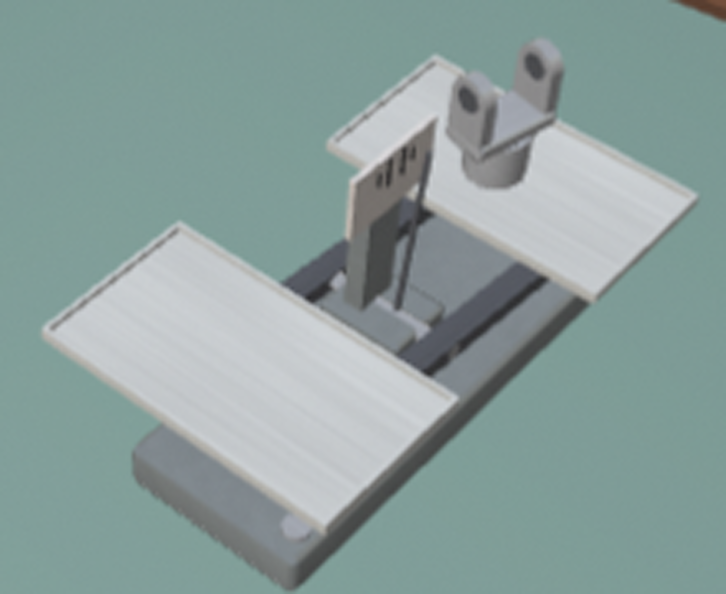

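View pics/s2.png

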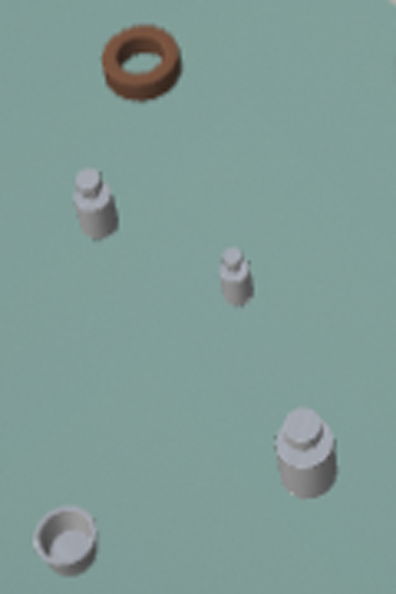

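```bash
cat > loc.py <<'E'
from h import *
import pickle
t=pickle.load(open("top0.pkl","rb"));s=pickle.load(open("scene0.pkl","rb"))
def tri(a,b):
    o1,d1=ray(t,*a);o2,d2=ray(s,*b)
    A=np.stack([d1,-d2],1);k=np.linalg.lstsq(A,o2-o1,rcond=None)[0]
    p,q=o1+k[0]*d1,o2+k[1]*d2
    return (p+q)/2,np.linalg.norm(p-q)
for n,h,a,b in [("200",.054,(414.5,179.3),(281.8,378.5)),("100",.046,(409.9,270.4),(217,304.5)),("50",.04,(395.5,229.9),(260.6,327.6))]:
    print(n,tri(a,b),onz(t,*a,h),onz(s,*b,h))
T=lambda x,y:(140+x/3.9,155+y/3.9)
S=lambda x,y:(270+x/3.3,130+y/3.3)
tc=[T(522,62),T(743,45),T(777,437),T(553,457)]
sc=[S(328,532),None,None,None]
for c in tc: print(onz(t,*c,.135))
# scene corners: far-left(180,225) left(43,330) right (457,398) bottom(328,532)
for a,b in [(0,(457,398)),(1,(328,532)),(2,(43,330)),(3,(180,225))]: print(tri(tc[a],S(*b)))
for a in [(303,268),(462,258)]: print("plate",onz(t,*T(*a),.205))
E
python3 loc.py
```

```text
200 (array([ 0.64446387, -0.27413785,  0.04833867]), np.float64(0.0005593156496877405)) [ 0.64319666 -0.27324051  0.054     ] [ 0.64713062 -0.27550198  0.054     ]
100 (array([ 0.44333514, -0.26600783,  0.04037896]), np.float64(0.00020084520589806236)) [ 0.44316779 -0.26502528  0.046     ] [ 0.44717237 -0.26754071  0.046     ]
50 (array([ 0.53301851, -0.23447836,  0.03237492]), np.float64(0.0011743619512648274)) [ 0.53194212 -0.2337231   0.04      ] [ 0.53766537 -0.23646571  0.04      ]
[0.63875669 0.03003939 0.135     ]
[ 0.64992966 -0.08497747  0.135     ]
[ 0.4459598  -0.10539224  0.135     ]
[0.43377006 0.0094046  0.135     ]
(array([0.63979892, 0.03058576, 0.13117845]), np.float64(0.0007382593013859078))
(array([ 0.65284845, -0.08399106,  0.12681653]), np.float64(0.003432435707218224))
(array([ 0.44689319, -0.10462021,  0.12981724]), np.float64(0.0026668692365885115))
(array([0.43473657, 0.01086877, 0.12746122]), np.float64(0.002758968770767951))
plate [0.52181474 0.12856694 0.205     ]
plate [0.52795429 0.05169476 0.205     ]
```

```bash
cat >> h.py <<'E'
def shift(target,yaw_deg=None):
    from workcell import sensors
    o=sensors.get_obs(); r=R.from_quat(o["tool_rot"]); p=np.array(o["eef_pos"])
    d=r.inv().apply(np.array(target)-p)
    out=[np.round(d,4)]
    if yaw_deg is not None:
        y=np.radians(yaw_deg); X=np.array([np.cos(y),np.sin(y),0]);Y=np.array([np.sin(y),-np.cos(y),0]);Z=np.array([0,0,-1.])
        rt=R.from_matrix(np.stack([X,Y,Z],1)); out.append(np.round((r.inv()*rt).as_rotvec(),4))
    print("clk",round(o["clock"],2),"at",np.round(p,4),"tool x",np.round(r.as_matrix()[:,0],3),"shift",*out, "F",np.round(o["ft_force"],1),"w",round(o["grip_width"],4))
E
python3 -c "
from h import *
from workcell import optics
shift([.645,-.275,.2],5.3)
c=optics.camera('wrist');print(c['tool_from_camera'],c['fx'])
cv2.imwrite('pics/w0.png',c['pixels'][:,:,::-1])"
```

```text
clk 0.1 at [ 0.1384 -0.4799  0.2305] tool x [0.961 0.277 0.   ] shift [ 0.5435 -0.0564  0.0306] [-0.0019  0.0002  0.1883] F [ 0.8  0.  -0.3] w 0.0851
[[-1.96213617e-04  9.51427716e-01  3.07872152e-01  7.88915676e-02]
 [ 9.99999575e-01 -9.07465291e-05  9.17758540e-04  8.36332872e-05]
 [ 9.01119241e-04  3.07872201e-01 -9.51427294e-01 -1.42851181e-01]
 [ 0.00000000e+00  0.00000000e+00  0.00000000e+00  1.00000000e+00]] 382.1709322649115
```

View pics/w0.png

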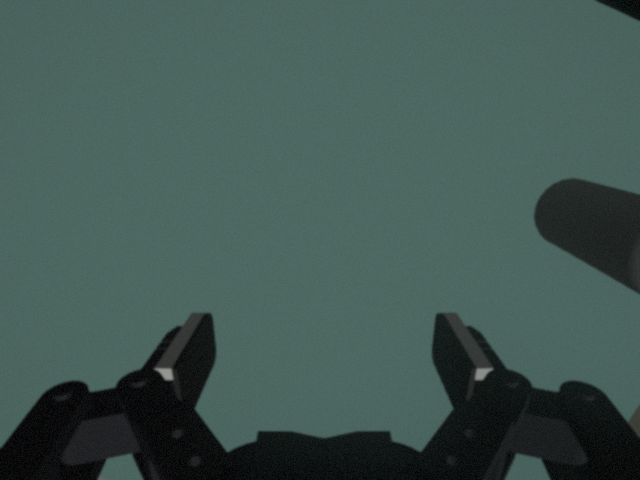

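Emit:
{"fn": "apply_moves", "kwargs": {"plan": [0.04,-0.004,0.002,0,0,0.016,0.08,-0.008,0.004,0,0,0.032,0.12,-0.012,0.007,0,0,0.047,0.16,-0.016,0.009,0,0,0.063,0.2,-0.021,0.011,0,0,0.078,0.24,-0.025,0.013,0,0,0.094,0.28,-0.029,0.016,0,0,0.1,0.32,-0.033,0.018,0,0,0.11,0.36,-0.037,0.02,0,0,0.126,0.4,-0.041,0.022,0,0,0.142,0.44,-0.045,0.025,0,0,0.157,0.48,-0.05,0.027,0,0,0.173], "grip": 0.055}}

```text
clock: 1.15
eef_pos: [0.5873, -0.2982, 0.2035]
tool_rot: [0.999, 0.054, -0.0, -0.0]
ft_force: [0.7, -2.0, 0.2]
grip_width: 0.055
```

```bash
cat > w.py <<'E'
import sys,pickle
from h import *
from workcell import optics,sensors
def wcam(name):
    o=sensors.get_obs(); c=optics.camera("wrist")
    M=np.eye(4);M[:3,:3]=R.from_quat(o["tool_rot"]).as_matrix();M[:3,3]=o["eef_pos"]
    c["pose"]=M@c["tool_from_camera"]; pickle.dump(c,open(name+".pkl","wb")); cv2.imwrite("pics/"+name+".png",c["pixels"][:,:,::-1]); return c
if __name__=="__main__": wcam(sys.argv[1])
E
python3 -c "
from h import *
shift([.645,-.275,.2],5.3)"; python3 w.py w1
```

```text
clk 1.15 at [ 0.5873 -0.2982  0.2035] tool x [ 0.994  0.107 -0.001] shift [ 0.0598 -0.0169  0.0034] [-0.0004  0.0009  0.0146] F [ 0.7 -2.   0.2] w 0.055
```

View pics/w1.png

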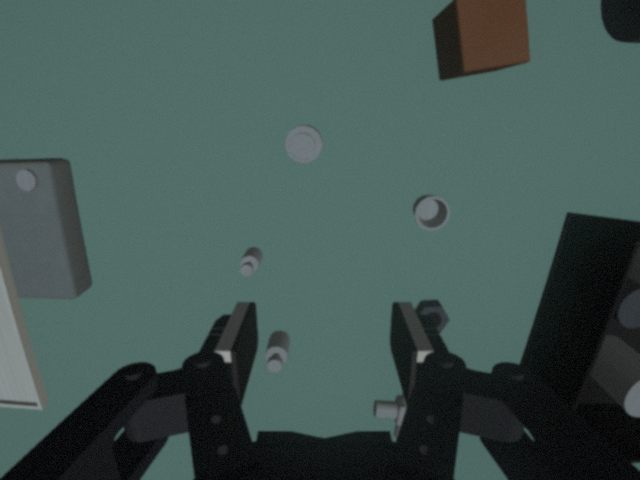

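```bash
python3 -c "
from h import *
import pickle
c=pickle.load(open('w1.pkl','rb'))
print(onz(c,304,143,.05),onz(c,249,269,.04),onz(c,275,364.5,.046))
crop(c['pixels'],200,100,350,390,2.05,'pics/w1c.png')"
```

```text
[ 0.6471893  -0.27668785  0.05      ] [ 0.53608103 -0.23857516  0.04      ] [ 0.44526023 -0.26772045  0.046     ]
```

View pics/w1c.png

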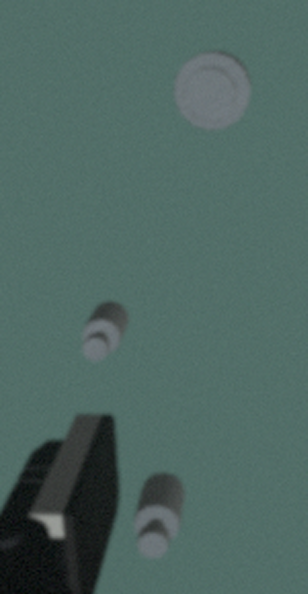

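Emit:
{"fn": "apply_moves", "kwargs": {"plan": [0.03,-0.008,0.01,0,0,0.014,0.061,-0.0158,0.03,0,0,0.014,0.061,-0.0158,0.06,0,0,0.014,0.061,-0.0158,0.095,0,0,0.014,0.061,-0.0158,0.13,0,0,0.014,0.061,-0.0158,0.155,0,0,0.014,0.061,-0.0158,0.175,0,0,0.014,0.061,-0.0158,0.19,0,0,0.014,0.061,-0.0158,0.198,0,0,0.014]}}

```text
clock: 1.95
eef_pos: [0.6425, -0.2762, 0.0025]
tool_rot: [0.999, 0.047, -0.003, -0.001]
ft_force: [0.2, -0.4, -0.1]
grip_width: 0.0548
```

Emit:
{"fn": "apply_moves", "kwargs": {"plan": [0,0,0,0,0,0,0,0,0,0,0,0]}}

```text
clock: 2.12
eef_pos: [0.6446, -0.2771, 0.0062]
tool_rot: [0.999, 0.047, -0.0, -0.0]
ft_force: [-0.1, 0.0, 0.8]
grip_width: 0.0548
```

```bash
python3 -c "
from h import *
shift([.6462,-.276,.005],5.3)"; python3 w.py w2
```

```text
clk 2.12 at [ 0.6446 -0.2771  0.0062] tool x [ 0.996  0.094 -0.001] shift [ 0.0017 -0.001   0.0012] [-0.0003  0.0006  0.0013] F [-0.1  0.   0.8] w 0.0548
```

View pics/w2.png

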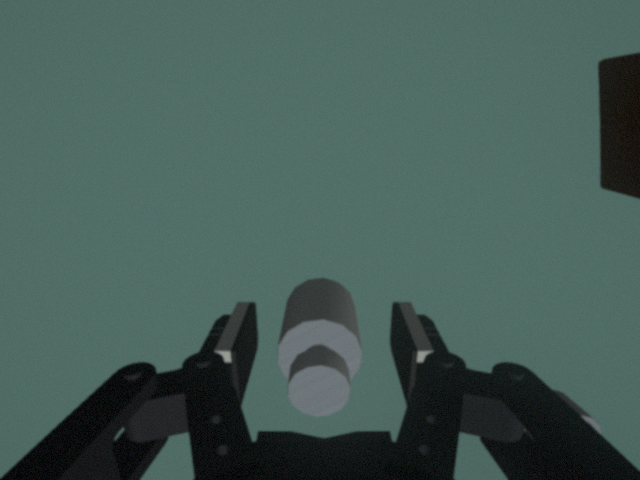

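```bash
python3 -c "
from h import *
import pickle
c=pickle.load(open('w2.pkl','rb'))
print(onz(c,320,390.5,.054),onz(c,320,353,.036))
from workcell import sensors
shift([.646,-.276,.005],5.3)"
```

```text
[ 0.64557688 -0.27599207  0.054     ] [ 0.6467119  -0.27570899  0.036     ]
clk 2.17 at [ 0.6455 -0.2775  0.0074] tool x [0.996 0.094 0.001] shift [ 0.0006 -0.0015  0.0024] [ 0.0008 -0.0014  0.0012] F [-0.4 -0.7  0.3] w 0.0553
```

Emit:
{"fn": "apply_moves", "kwargs": {"plan": [0.001,-0.001,0.001,0,0,0,0.001,-0.001,0.001,0,0,0,0.001,-0.001,0.001,0,0,0,0.001,-0.001,0.001,0,0,0,0.001,-0.001,0.001,0,0,0,0.001,-0.001,0.001,0,0,0], "grip": 0.0}}

```text
clock: 2.67
eef_pos: [0.647, -0.2763, 0.0072]
tool_rot: [0.999, 0.047, 0.001, 0.001]
ft_force: [0.5, 0.3, 6.6]
grip_width: 0.0274
```

```bash
python3 -c "
from h import *
b=np.radians(5.3);X=np.array([np.cos(b),np.sin(b)]);Y=np.array([-np.sin(b),np.cos(b)])
C=np.array([.5435,-.037])
print(C+.05*X-.005*Y)
shift([*(C+.05*X-.005*Y),.2],5.3)"
```

```text
[ 0.59374809 -0.03736009]
clk 2.67 at [ 0.647  -0.2763  0.0072] tool x [0.996 0.094 0.003] shift [-0.03   -0.2427 -0.1932] [ 0.0013 -0.0029  0.0014] F [0.5 0.3 6.6] w 0.0274
```

Emit:
{"fn": "apply_moves", "kwargs": {"plan": [0,0,-0.005,0,0,0,0,0,-0.015,0,0,0,0,0,-0.03,0,0,0,0,0,-0.03,0,0,0]}}

```text
clock: 3.0
eef_pos: [0.6472, -0.2767, 0.0384]
tool_rot: [0.999, 0.047, 0.002, 0.001]
ft_force: [0.7, -0.9, -0.7]
grip_width: 0.0271
```

```bash
python3 -c "
from h import *
shift([.5937,-.0374,.2],5.3)";  python3 w.py w3
```

```text
clk 3.0 at [ 0.6472 -0.2767  0.0384] tool x [0.996 0.094 0.004] shift [-0.0303 -0.2429 -0.1622] [ 0.002  -0.0036  0.0012] F [ 0.7 -0.9 -0.7] w 0.0271
```

View pics/w3.png

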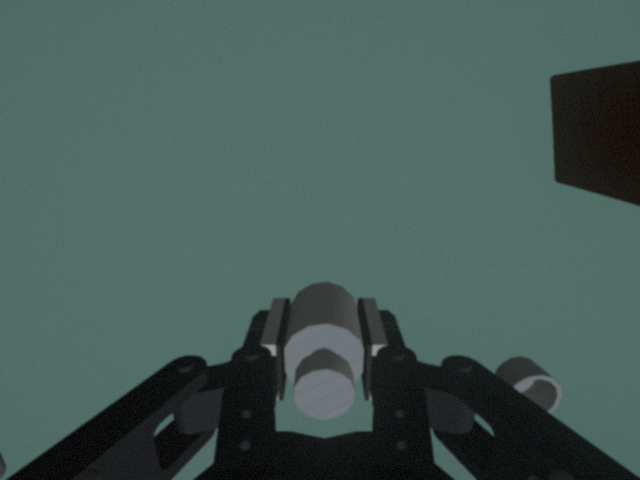

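Emit:
{"fn": "apply_moves", "kwargs": {"plan": [0,-0.003,-0.038,0,0,0,-0.002,-0.014,-0.075,0,0,0,-0.005,-0.035,-0.11,0,0,0,-0.01,-0.065,-0.137,0,0,0,-0.015,-0.1,-0.155,0,0,0,-0.02,-0.135,-0.162,0,0,0,-0.025,-0.175,-0.162,0,0,0,-0.028,-0.21,-0.162,0.001,-0.002,0,-0.03,-0.232,-0.162,0.002,-0.003,0,-0.03,-0.243,-0.162,0.002,-0.003,0,-0.03,-0.243,-0.162,0.002,-0.003,0]}}

```text
clock: 3.97
eef_pos: [0.5926, -0.0344, 0.1968]
tool_rot: [0.999, 0.049, -0.002, -0.001]
ft_force: [0.2, -0.1, -2.0]
grip_width: 0.0276
```

```bash
python3 -c "
from h import *
shift([.5937,-.0374,.139],5.3)";  python3 w.py w4
```

```text
clk 3.97 at [ 0.5926 -0.0344  0.1968] tool x [ 0.995  0.097 -0.004] shift [0.0011 0.0032 0.0578] [-0.0025  0.0041  0.005 ] F [ 0.2 -0.1 -2. ] w 0.0276
```

View pics/w4.png

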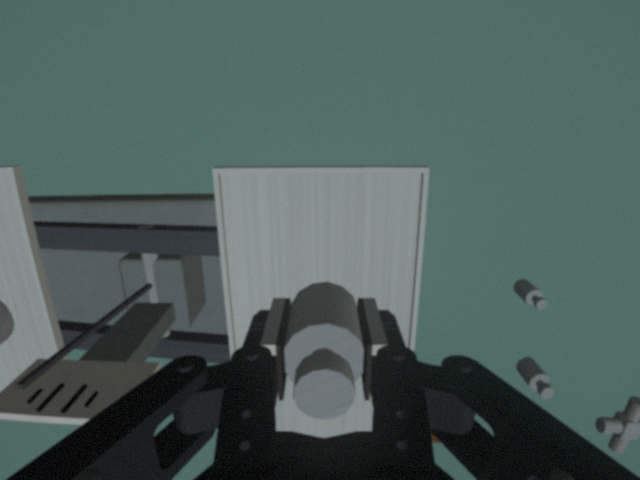

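Emit:
{"fn": "apply_moves", "kwargs": {"plan": [0.001,0.002,0.015,0,0,0.004,0.001,0.002,0.035,0,0,0.004,0.001,0.002,0.047,0,0,0.004,0.001,0.002,0.053,0,0,0.004,0.001,0.002,0.055,0,0,0.004,0.001,0.002,0.057,0,0,0.004,0.001,0.002,0.058,0,0,0.004,0.001,0.002,0.059,0,0,0.004,0.001,0.002,0.06,0,0,0.004,0.001,0.002,0.06,0,0,0.004]}}

```text
clock: 4.85
eef_pos: [0.5944, -0.0387, 0.1378]
tool_rot: [0.999, 0.045, -0.001, -0.001]
ft_force: [0.3, -0.5, -0.4]
grip_width: 0.0273
```

```bash
python3 -c "
from h import *
shift([.5937,-.0374,.139],5.3)
from workcell import optics
c=optics.camera('scene');crop(c['pixels'],270,130,490,310,3.3,'pics/s3.png')"
```

```text
clk 4.85 at [ 0.5944 -0.0387  0.1378] tool x [ 0.996  0.09  -0.002] shift [-0.0006 -0.0014 -0.0012] [-0.0018  0.0021 -0.0026] F [ 0.3 -0.5 -0.4] w 0.0273
```

View pics/s3.png

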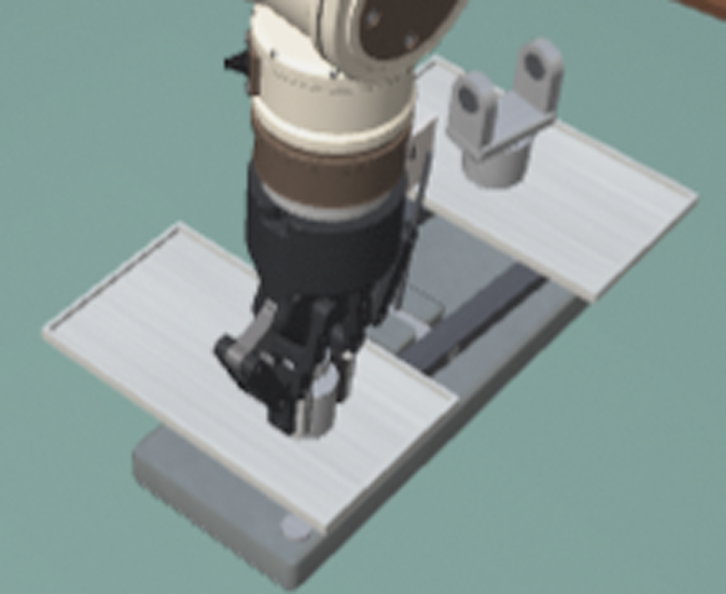

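Emit:
{"fn": "apply_moves", "kwargs": {"plan": [0,0,0.001,0,0,0,0,0,0.002,0,0,0,0,0,0.0025,0,0,0,0,0,0.0025,0,0,0]}}

```text
clock: 5.23
eef_pos: [0.5942, -0.0386, 0.1348]
tool_rot: [0.999, 0.045, -0.001, -0.001]
ft_force: [0.5, -0.4, -1.7]
grip_width: 0.0271
```

Emit:
{"fn": "apply_moves", "kwargs": {"plan": [0,0,0,0,0,0,0,0,0,0,0,0,0,0,0,0,0,0,0,0,0,0,0,0,0,0,-0.003,0,0,0], "grip": 0.05}}

```text
clock: 5.65
eef_pos: [0.5938, -0.0386, 0.1374]
tool_rot: [0.999, 0.045, -0.002, -0.001]
ft_force: [-0.1, 0.3, 0.3]
grip_width: 0.0498
```

```bash
python3 -c "
from h import *
shift([.5937,-.0374,.139],5.3)
from workcell import optics
c=optics.camera('scene');crop(c['pixels'],270,130,490,310,3.3,'pics/s4.png')"; python3 w.py w5
```

```text
clk 5.65 at [ 0.5938 -0.0386  0.1374] tool x [ 0.996  0.09  -0.004] shift [ 0.     -0.0012 -0.0016] [-0.0022  0.004  -0.0027] F [-0.1  0.3  0.3] w 0.0498
```

View pics/s4.png

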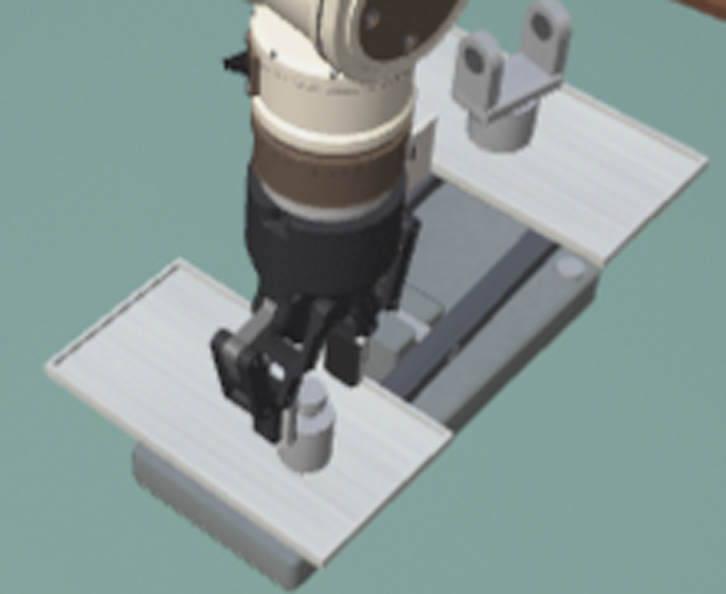

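View pics/w5.png

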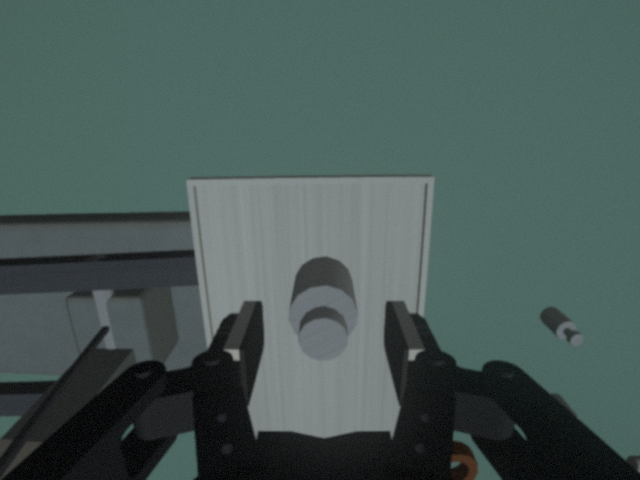

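Emit:
{"fn": "apply_moves", "kwargs": {"plan": [0,0,-0.03,0,0,0,0,0,-0.065,0,0,0,0,0.03,-0.09,0,0,0,0,0.065,-0.09,0,0,0,0,0.1,-0.09,0,0,0,0,0.135,-0.09,0,0,0,0,0.15,-0.09,0,0,0,0,0.15,-0.09,0,0,0,0,0.15,-0.09,0,0,0]}}

```text
clock: 6.5
eef_pos: [0.6076, -0.1888, 0.2271]
tool_rot: [0.999, 0.044, -0.002, -0.001]
ft_force: [-0.6, 0.4, -0.1]
grip_width: 0.0497
```

```bash
python3 -c "
from h import *
shift([.5937,-.0374,.139],5.3)
from workcell import optics
import pickle
c=optics.camera('scene');crop(c['pixels'],270,130,490,310,3.3,'pics/s5.png');pickle.dump(c,open('s5.pkl','wb'))
crop(c['pixels'],360,150,420,230,7,'pics/s5c.png')"
```

```text
clk 6.5 at [ 0.6076 -0.1888  0.2271] tool x [ 0.996  0.088 -0.003] shift [-0.0003 -0.1517  0.0886] [-0.003   0.0035 -0.0046] F [-0.6  0.4 -0.1] w 0.0497
```

View pics/s5.png

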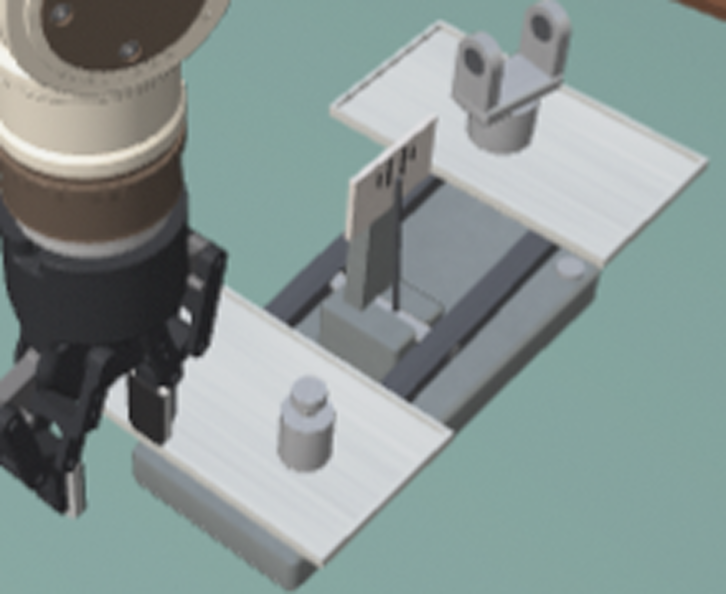

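View pics/s5c.png

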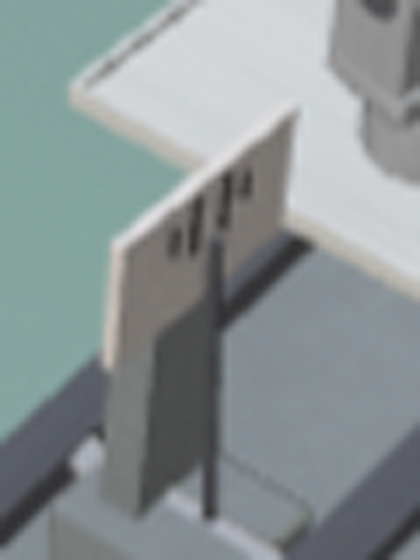

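```bash
python3 -c "
from h import *
import pickle
s=pickle.load(open('s5.pkl','rb'))
S=lambda x,y:(270+x/3.3,130+y/3.3)
def dz(a,b,z0):
    p=onz(s,*S(*a),z0)
    from scipy.optimize import minimize_scalar as m
    f=lambda z:np.linalg.norm(proj(s,[p[0],p[1],z])-np.array(S(*b)))
    r=m(f,bounds=(.05,.2),method='bounded');return r.x-z0,r.fun,p
for a,b,z in [((457,398),(452,434),.133),((328,532),(322,566),.133),((697,197),(707,160),.102),((596,298),(604,263),.102)]:print(dz(a,b,z))
P=np.array([.5315,.0925]);X=np.array([.9957,.0924]);Y=np.array([-.0924,.9957])
for off in(0.01,.02,.03):
  for t in(0,.07,.12,.17,.2,.24):
    q=P+X*off+Y*.125*np.sin(.12-t);print(off,t,(proj(s,[*q,.2])-[270,130])*3.3)
"
```

```text
(np.float64(-0.03099452722368734), np.float64(0.3134031366193149), array([0.64090859, 0.02961457, 0.133     ]))
(np.float64(-0.030496254298426548), np.float64(0.835813737343285), array([ 0.65679614, -0.0860306 ,  0.133     ]))
(np.float64(0.03123924278434413), np.float64(0.12174332146939068), array([0.616249  , 0.28549745, 0.102     ]))
(np.float64(0.029725260011799967), np.float64(0.11373252342469924), array([0.62902363, 0.17062429, 0.102     ]))
0.01 0 [430.47578768 148.33508578]
0.01 0.07 [421.03187644 156.07492094]
0.01 0.12 [414.21403286 161.66252511]
0.01 0.17 [407.35471985 167.28410257]
0.01 0.2 [403.22626055 170.66759155]
0.01 0.24 [397.71435189 175.18488238]
0.02 0 [444.69337724 156.42170013]
0.02 0.07 [435.26815453 164.22936909]
0.02 0.12 [428.46355329 169.86612025]
0.02 0.17 [421.61735221 175.53729224]
0.02 0.2 [417.49668271 178.95070281]
0.02 0.24 [411.99505486 183.50802605]
0.03 0 [459.03467265 164.58004183]
0.03 0.07 [449.6288938  172.45643294]
0.03 0.12 [442.83807897 178.14297696]
0.03 0.17 [436.00553615 183.86439711]
0.03 0.2 [431.89298476 187.30812455]
0.03 0.24 [426.40207543 191.90601012]
```

```bash
python3 -c "
from h import *
shift([.594,-.0386,.1055],5.3)
import pickle
c=pickle.load(open('w5.pkl','rb'));crop(c['pixels'],180,160,480,480,1.8,'pics/w5c.png')
print(onz(c,323,333,.154),onz(c,322.5,308,.136))"
```

```text
clk 6.55 at [ 0.6077 -0.1877  0.2272] tool x [ 0.996  0.09  -0.003] shift [ 1.000e-04 -1.493e-01  1.222e-01] [-0.003   0.0035 -0.0028] F [ 0.  -0.1 -0.1] w 0.0498
[ 0.59573098 -0.03832042  0.154     ] [ 0.59686518 -0.03792703  0.136     ]
```

Emit:
{"fn": "apply_moves", "kwargs": {"plan": [0,-0.035,0.01,0,0,0,0.001,-0.075,0.02,0,0,0,0.001,-0.115,0.03,0,0,0,0.001,-0.14,0.035,-0.001,0.002,0,0.001,-0.1495,0.045,-0.003,0.003,-0.002,0.001,-0.1495,0.07,-0.003,0.003,-0.002,0.001,-0.1495,0.095,-0.003,0.003,-0.002,0.001,-0.1495,0.112,-0.003,0.003,-0.002,0.001,-0.1495,0.12,-0.003,0.003,-0.002,0.001,-0.1495,0.1215,-0.003,0.003,-0.002,0.001,-0.1495,0.1215,-0.003,0.003,-0.002,0.001,-0.1495,0.1215,-0.003,0.003,-0.002]}}

```text
clock: 7.55
eef_pos: [0.596, -0.0386, 0.1077]
tool_rot: [0.999, 0.046, 0.001, 0.001]
ft_force: [-0.5, 0.8, -0.1]
grip_width: 0.05
```

```bash
python3 -c "
from h import *
shift([.594,-.0386,.1055],5.3)"; python3 w.py w6
```

```text
clk 7.55 at [ 0.596  -0.0386  0.1077] tool x [0.996 0.092 0.002] shift [-0.002  -0.0002  0.0022] [ 0.0012 -0.0023 -0.    ] F [-0.5  0.8 -0.1] w 0.05
```

View pics/w6.png

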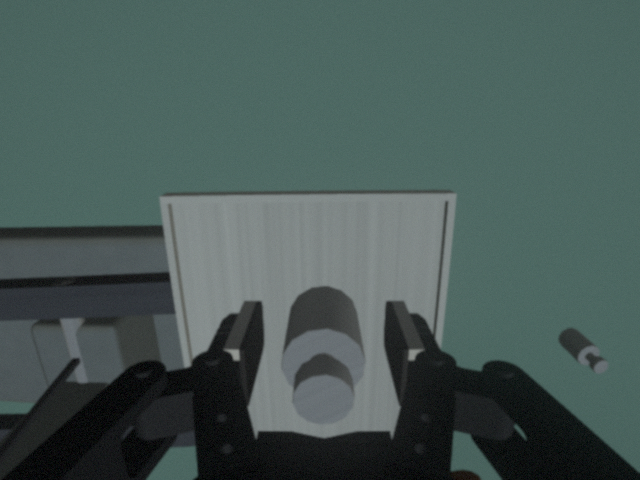

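Emit:
{"fn": "apply_moves", "kwargs": {"plan": [0,0,0,0,0,0,0,0,0,0,0,0,0,0,0,0,0,0,0,0,0,0,0,0,0,0,0,0,0,0,0,0,-0.01,0,0,0,0,0,-0.025,0,0,0,0,0,-0.045,0,0,0,0,0,-0.07,0,0,0,0,0,-0.085,0,0,0], "grip": 0.0}}

```text
clock: 8.43
eef_pos: [0.5952, -0.0391, 0.1938]
tool_rot: [0.999, 0.046, 0.001, 0.001]
ft_force: [0.1, 0.3, -2.1]
grip_width: 0.0276
```

```bash
python3 -c "
from h import *
shift([.646,-.276,.008],5.3)"; python3 w.py w7
```

```text
clk 8.43 at [ 0.5952 -0.0391  0.1938] tool x [0.996 0.092 0.001] shift [0.0287 0.2403 0.1862] [ 0.0014 -0.0011 -0.0009] F [ 0.1  0.3 -2.1] w 0.0276
```

View pics/w7.png

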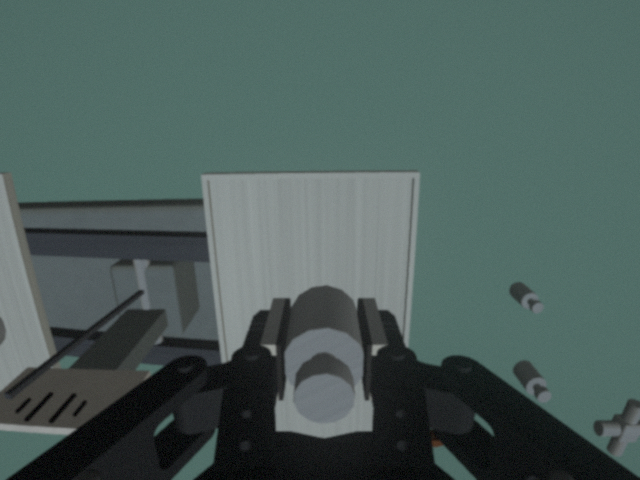

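Emit:
{"fn": "apply_moves", "kwargs": {"plan": [0.003,0.03,-0.002,0,0,0,0.008,0.07,-0.002,0,0,0,0.013,0.11,0,0,0,0,0.018,0.15,0.01,0,0,0,0.023,0.185,0.03,0,0,0,0.027,0.215,0.055,0,0,0,0.0287,0.235,0.085,0,0,0,0.0287,0.24,0.12,0,0,0,0.0287,0.24,0.15,0,0,0,0.0287,0.24,0.17,0,0,0,0.0287,0.24,0.178,0,0,0,0.0287,0.24,0.181,0,0,0]}}

```text
clock: 9.48
eef_pos: [0.6436, -0.2749, 0.0081]
tool_rot: [0.999, 0.046, -0.002, -0.001]
ft_force: [-0.1, -0.1, -2.5]
grip_width: 0.0274
```

Emit:
{"fn": "apply_moves", "kwargs": {"plan": [0,0,0.001,0,0,0,0,0,0.002,0,0,0,0,0,0.003,0,0,0,0,0,0.004,0,0,0,0,0,0.004,0,0,0]}}

```text
clock: 9.9
eef_pos: [0.6462, -0.2756, 0.0075]
tool_rot: [0.999, 0.046, 0.001, 0.001]
ft_force: [0.5, 0.2, -2.0]
grip_width: 0.0274
```

Emit:
{"fn": "apply_moves", "kwargs": {"plan": [0,0,0.0005,0,0,0,0,0,0.001,0,0,0,0,0,0.001,0,0,0]}}

```text
clock: 10.15
eef_pos: [0.6462, -0.2755, 0.0073]
tool_rot: [0.999, 0.046, 0.001, 0.001]
ft_force: [-2.3, 0.6, 5.0]
grip_width: 0.0279
```

```bash
python3 -c "
from h import *
shift([.646,-.276,.0065],5.3)
shift([.646,-.276,.0065],5.3)"
```

```text
clk 10.15 at [ 0.6462 -0.2755  0.0073] tool x [0.996 0.092 0.002] shift [-0.0002  0.0004  0.0008] [ 0.0016 -0.0016 -0.0006] F [-2.3  0.6  5. ] w 0.0279
clk 10.15 at [ 0.6462 -0.2755  0.0073] tool x [0.996 0.092 0.002] shift [-0.0002  0.0004  0.0008] [ 0.0016 -0.0016 -0.0006] F [-2.3  0.6  5. ] w 0.0279
```

Emit:
{"fn": "apply_moves", "kwargs": {"plan": [0,0,0,0,0,0,0,0,0,0,0,0,0,0,0,0,0,0,0,0,-0.02,0,0,0,0,0,-0.055,0,0,0,-0.01,0,-0.085,0,0,0,-0.04,-0.001,-0.11,0,0,0,-0.08,-0.005,-0.12,0,0,0,-0.12,-0.01,-0.12,0,0,0,-0.16,-0.02,-0.12,0,0,0,-0.19,-0.025,-0.12,0,0,0,-0.199,-0.0265,-0.12,0,0,0], "grip": 0.05}}

```text
clock: 11.15
eef_pos: [0.4399, -0.2661, 0.1253]
tool_rot: [0.999, 0.045, -0.002, -0.0]
ft_force: [0.2, 0.3, -0.3]
grip_width: 0.05
```

Emit:
{"fn": "apply_moves", "kwargs": {"plan": [0,0,0,0,0,0,0,0,0,0,0,0]}}

```text
clock: 11.32
eef_pos: [0.446, -0.2678, 0.1261]
tool_rot: [0.999, 0.046, 0.001, 0.001]
ft_force: [-0.3, -0.5, -0.9]
grip_width: 0.0499
```

```bash
python3 w.py w8; python3 -c "
from h import *
shift([.4455,-.2673,.006],5.3)"
```

```text
clk 11.37 at [ 0.4468 -0.2679  0.1261] tool x [0.996 0.092 0.002] shift [-0.0015 -0.001   0.1201] [ 0.0024 -0.0024 -0.0006] F [-0.2  0.5 -0.4] w 0.0503
```

View pics/w8.png

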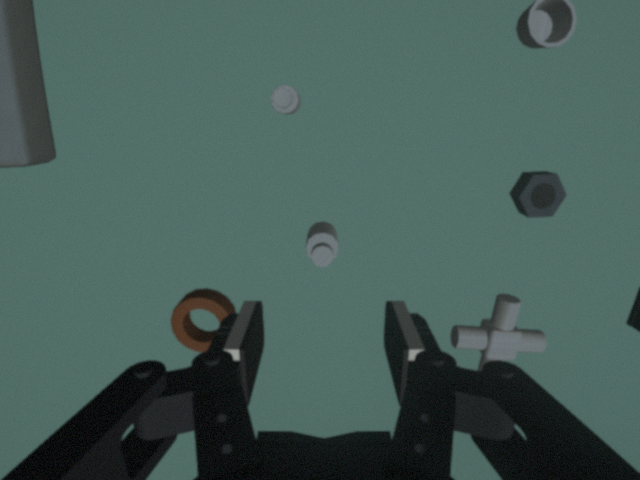

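```bash
python3 -c "
from h import *
import pickle
c=pickle.load(open('w8.pkl','rb'))
p=onz(c,322,256,.046);print(p,onz(c,322,242,.030),onz(c,285,98,.035))
shift([.4455,-.267,.006],5.3)"
```

```text
[ 0.44397376 -0.26706988  0.046     ] [ 0.44795263 -0.26666724  0.03      ] [ 0.53494731 -0.23729443  0.035     ]
clk 11.37 at [ 0.4468 -0.2679  0.1261] tool x [0.996 0.092 0.002] shift [-0.0015 -0.0013  0.12  ] [ 0.0024 -0.0024 -0.0006] F [-0.2  0.5 -0.4] w 0.0503
```

Target (0.4455, −0.267). Descend.

Emit:
{"fn": "apply_moves", "kwargs": {"plan": [-0.0015,-0.001,0.02,0.002,-0.002,0,-0.0015,-0.001,0.05,0.002,-0.002,0,-0.0015,-0.001,0.08,0.002,-0.002,0,-0.0015,-0.001,0.1,0.002,-0.002,0,-0.0015,-0.001,0.112,0.002,-0.002,0,-0.0015,-0.001,0.119,0.002,-0.002,0,-0.0015,-0.001,0.12,0.002,-0.002,0,-0.0015,-0.001,0.12,0.002,-0.002,0,-0.0015,-0.001,0.12,0.002,-0.002,0]}}

```text
clock: 12.12
eef_pos: [0.4449, -0.267, 0.0062]
tool_rot: [0.999, 0.046, -0.0, 0.0]
ft_force: [-1.2, -0.1, 0.0]
grip_width: 0.0496
```

```bash
python3 w.py w9; python3 -c "
from h import *
shift([.4455,-.267,.006],5.3)"
```

```text
clk 12.17 at [ 0.4448 -0.2671  0.0065] tool x [ 0.996  0.092 -0.   ] shift [ 0.0007 -0.      0.0005] [ 0.0004  0.0001 -0.0004] F [ 0.3 -0.8  0.3] w 0.05
```

View pics/w9.png

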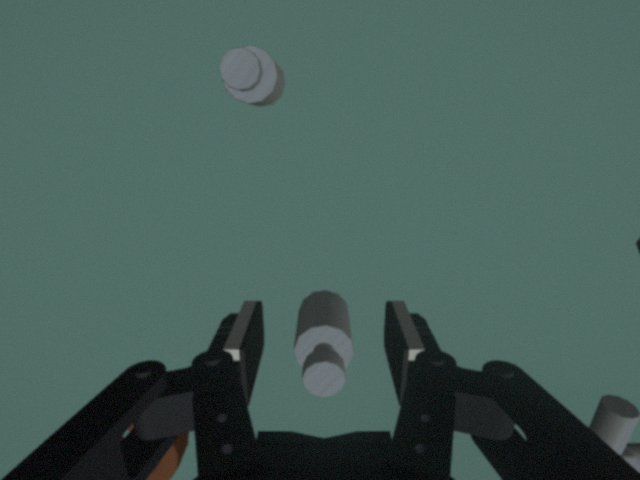

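Emit:
{"fn": "apply_moves", "kwargs": {"plan": [0.0005,0,0.001,0,0,0,0.0005,0,0.001,0,0,0,0.0005,0,0.001,0,0,0,0.0005,0,0.001,0,0,0,0.0005,0,0.001,0,0,0,0.0005,0,0.001,0,0,0,0.0005,0,0.001,0,0,0,0.0005,0,-0.01,0,0,0,0.0005,0,-0.03,0,0,0,0.0005,0,-0.065,0,0,0,0.0005,0,-0.1,0,0,0,0.0005,0,-0.13,0,0,0], "grip": 0.0}}

```text
clock: 13.17
eef_pos: [0.4439, -0.2664, 0.137]
tool_rot: [0.999, 0.046, -0.001, -0.001]
ft_force: [0.2, 0.3, -1.2]
grip_width: 0.0191
```

```bash
python3 w.py w10; python3 -c "
from h import *
shift([.53,-.043,.2],5.3)"
```

```text
clk 13.22 at [ 0.4473 -0.2684  0.1433] tool x [0.996 0.092 0.006] shift [ 0.1034 -0.2166 -0.0571] [ 0.0052 -0.0064 -0.0009] F [ 2.  -0.8  3.3] w 0.0194
```

View pics/w10.png

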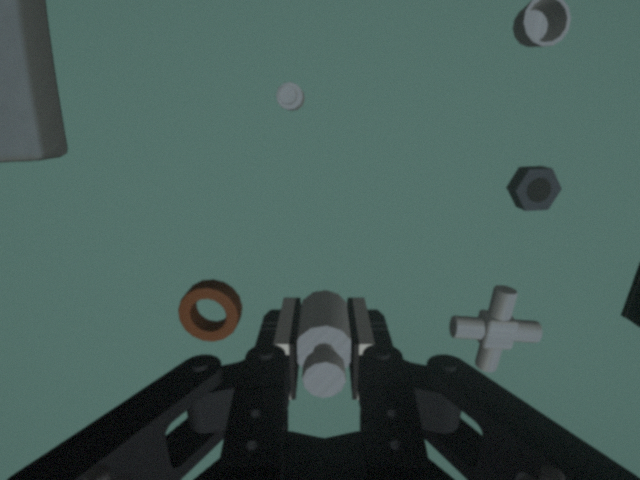

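Held. Carry it to the pan centre (0.53, −0.043).

Emit:
{"fn": "apply_moves", "kwargs": {"plan": [0.01,-0.02,-0.025,0,0,0,0.025,-0.05,-0.045,0,0,0,0.042,-0.085,-0.057,0,0,0,0.058,-0.12,-0.057,0,0,0,0.075,-0.155,-0.057,0.002,-0.002,0,0.09,-0.188,-0.057,0.003,-0.004,0,0.1,-0.208,-0.057,0.004,-0.005,0,0.1034,-0.2166,-0.05,0.004,-0.005,0,0.1034,-0.2166,-0.03,0.004,-0.005,0,0.1034,-0.2166,-0.012,0.004,-0.005,0,0.1034,-0.2166,-0.005,0.004,-0.005,0,0.1034,-0.2166,-0.002,0.004,-0.005,0]}}

```text
clock: 14.22
eef_pos: [0.5254, -0.0418, 0.1352]
tool_rot: [0.999, 0.046, -0.006, -0.003]
ft_force: [-0.7, -0.1, -0.6]
grip_width: 0.0193
```

Emit:
{"fn": "apply_moves", "kwargs": {"plan": [0,0,0.001,0,0,0,0,0,0.002,0,0,0,0,0,0.003,0,0,0,0,0,0.004,0,0,0,0,0,0.004,0,0,0]}}

```text
clock: 14.63
eef_pos: [0.5279, -0.0417, 0.1342]
tool_rot: [0.999, 0.046, -0.003, -0.002]
ft_force: [-0.4, -0.2, -0.1]
grip_width: 0.0193
```

```bash
python3 w.py w11; python3 -c "
from h import *
shift([.53,-.043,.134],5.3)"
```

```text
clk 14.68 at [ 0.5278 -0.0416  0.1341] tool x [ 0.996  0.091 -0.005] shift [0.002  0.0016 0.0001] [-0.0046  0.0055 -0.001 ] F [ 0.3  0.4 -0.5] w 0.0195
```

View pics/w11.png

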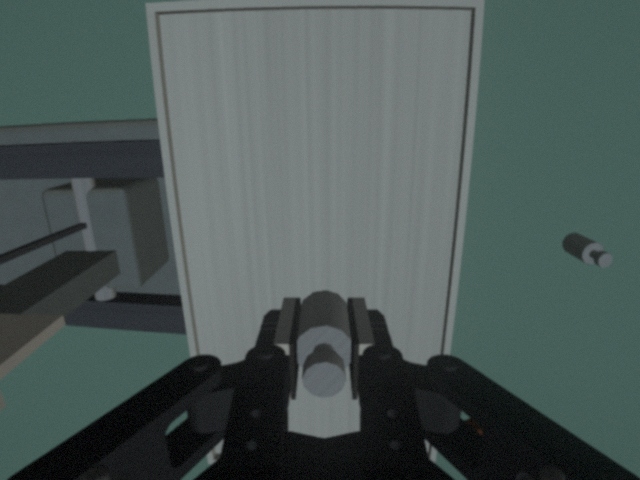

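Emit:
{"fn": "apply_moves", "kwargs": {"plan": [0,0,0.0005,0,0,0,0,0,0.0005,0,0,0,0,0,0.0005,0,0,0,0,0,0,0,0,0,0,0,-0.015,0,0,0,0,0,-0.045,0,0,0,0,0.005,-0.08,-0.002,0.002,0,0,0.03,-0.09,-0.004,0.005,0,0,0.07,-0.09,-0.004,0.005,0,0,0.11,-0.09,-0.004,0.005,0,0,0.14,-0.09,-0.004,0.005,0,0,0.15,-0.09,-0.004,0.005,0], "grip": 0.045}}

```text
clock: 15.68
eef_pos: [0.5418, -0.1952, 0.2227]
tool_rot: [0.999, 0.044, -0.001, 0.0]
ft_force: [0.3, -0.1, 0.2]
grip_width: 0.045
```

Emit:
{"fn": "apply_moves", "kwargs": {"plan": [0,0,0,0,0,0,0,0,0,0,0,0,0,0,0,0,0,0,0,0,0,0,0,0]}}

```text
clock: 16.02
eef_pos: [0.5417, -0.1894, 0.2228]
tool_rot: [0.999, 0.047, -0.001, -0.001]
ft_force: [0.1, 0.1, 0.5]
grip_width: 0.0451
```

```bash
python3 -c "
from h import *
shift([.5937,-.0374,.139],5.3)
from workcell import optics
import pickle
c=optics.camera('scene');crop(c['pixels'],270,130,490,310,3.3,'pics/s6.png');pickle.dump(c,open('s6.pkl','wb'))
crop(c['pixels'],360,150,420,230,7,'pics/s6c.png')"
```

```text
clk 16.02 at [ 0.5417 -0.1894  0.2228] tool x [ 0.996  0.094 -0.002] shift [ 0.0662 -0.1464  0.0839] [-0.0016  0.0023  0.0014] F [0.1 0.1 0.5] w 0.0451
```

View pics/s6.png

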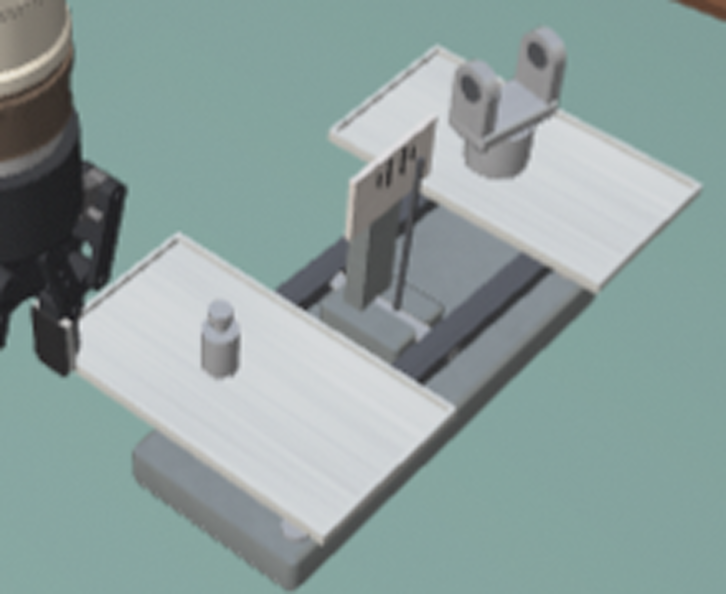

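View pics/s6c.png

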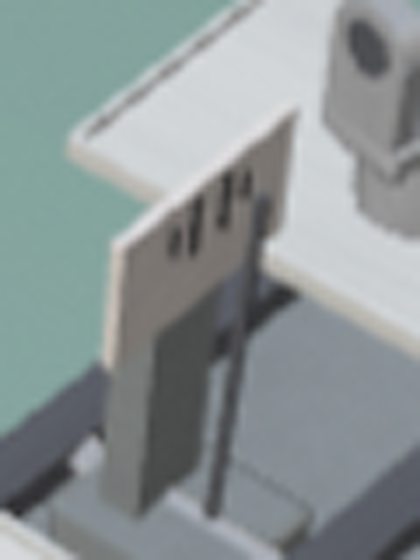

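```bash
python3 -c "
from h import *
shift([.535,-.2375,.005],5.3)"
```

```text
clk 16.07 at [ 0.5418 -0.1895  0.2229] tool x [ 0.996  0.094 -0.002] shift [-0.0108  0.0474  0.2179] [-0.0013  0.002   0.0015] F [-0.1 -0.1  0.1] w 0.0449
```

Emit:
{"fn": "apply_moves", "kwargs": {"plan": [-0.006,0.025,0.01,0,0,0,-0.0108,0.0474,0.03,-0.001,0.002,0.001,-0.0108,0.0474,0.06,-0.001,0.002,0.001,-0.0108,0.0474,0.09,-0.001,0.002,0.001,-0.0108,0.0474,0.11,-0.001,0.002,0.001,-0.0108,0.0474,0.115,-0.001,0.002,0.001,-0.0108,0.0474,0.115,-0.001,0.002,0.001]}}

```text
clock: 16.65
eef_pos: [0.5339, -0.2376, 0.1061]
tool_rot: [0.999, 0.046, -0.002, -0.001]
ft_force: [-0.2, -0.8, 0.6]
grip_width: 0.045
```

```bash
python3 w.py w12; python3 -c "
from h import *
shift([.535,-.2375,.005],5.3)"
```

```text
clk 16.7 at [ 0.5352 -0.2383  0.1079] tool x [ 0.996  0.092 -0.001] shift [-1.000e-04 -8.000e-04  1.029e-01] [-0.0004  0.0005 -0.0004] F [-0.4 -0.6  0.9] w 0.0454
```

View pics/w12.png

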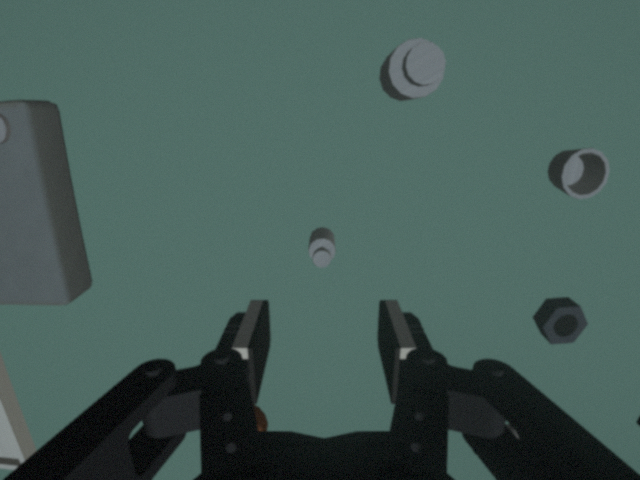

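```bash
python3 -c "
from h import *
import pickle
c=pickle.load(open('w12.pkl','rb'))
print(onz(c,322,258,.04),onz(c,322,244,.026))"
```

```text
[ 0.53533107 -0.23634468  0.04      ] [ 0.53924505 -0.23588889  0.026     ]
```

Emit:
{"fn": "apply_moves", "kwargs": {"plan": [0.001,-0.0015,0.02,0,0,0,0.001,-0.0015,0.05,0,0,0,0.001,-0.0015,0.075,0,0,0,0.001,-0.0015,0.092,0,0,0,0.001,-0.0015,0.1,0,0,0,0.001,-0.0015,0.103,0,0,0,0.001,-0.0015,0.103,0,0,0,0.001,-0.0015,0.103,0,0,0]}}

```text
clock: 17.37
eef_pos: [0.5375, -0.2382, 0.0066]
tool_rot: [0.999, 0.046, 0.002, 0.001]
ft_force: [-0.3, 0.3, -0.1]
grip_width: 0.0447
```

```bash
python3 w.py w13; python3 -c "
from h import *
shift([.536,-.2365,.005],5.3)"
```

```text
clk 17.42 at [ 0.5376 -0.2382  0.0068] tool x [0.996 0.091 0.003] shift [-0.0014 -0.0019  0.0018] [ 0.0018 -0.0032 -0.0016] F [0.5 0.2 0.2] w 0.0449
```

View pics/w13.png

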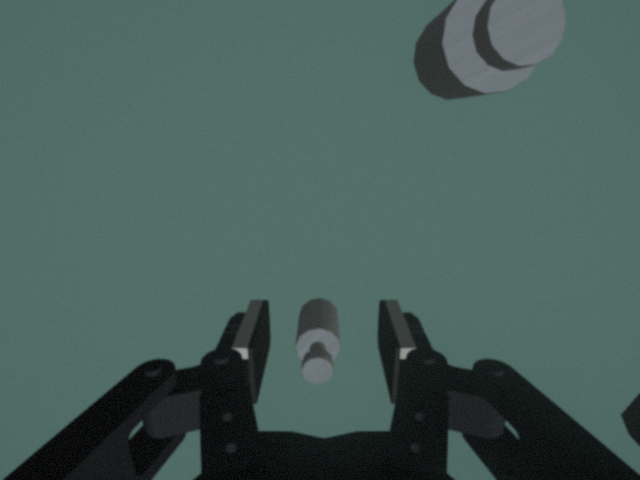

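Emit:
{"fn": "apply_moves", "kwargs": {"plan": [-0.0005,-0.0015,0.001,0,0,0,-0.0005,-0.0018,0.0025,0,0,0]}}

```text
clock: 17.58
eef_pos: [0.5362, -0.2361, 0.0036]
tool_rot: [0.999, 0.045, 0.001, 0.001]
ft_force: [-0.2, -0.1, 0.1]
grip_width: 0.0451
```

Emit:
{"fn": "apply_moves", "kwargs": {"plan": [0,0,0,0,0,0,0,0,0,0,0,0,0,0,0,0,0,0,0,0,0,0,0,0,0,0,0,0,0,0,0,0,0,0,0,0,0,0,0,0,0,0,0,0,-0.01,0,0,0,0,0,-0.03,0,0,0,0,0,-0.065,0,0,0,0,0,-0.1,0,0,0,0,0,-0.13,0,0,0], "grip": 0.0}}

```text
clock: 18.58
eef_pos: [0.5352, -0.2359, 0.1344]
tool_rot: [0.999, 0.045, 0.0, 0.0]
ft_force: [0.4, -0.6, -0.2]
grip_width: 0.0138
```

```bash
python3 w.py w14; python3 -c "
from h import *
shift([.58,-.038,.2],5.3)"
```

```text
clk 18.63 at [ 0.5387 -0.2374  0.1413] tool x [0.996 0.091 0.01 ] shift [ 0.0598 -0.1945 -0.0592] [ 0.0056 -0.01   -0.0017] F [ 1.2 -0.1  3.8] w 0.0144
```

View pics/w14.png

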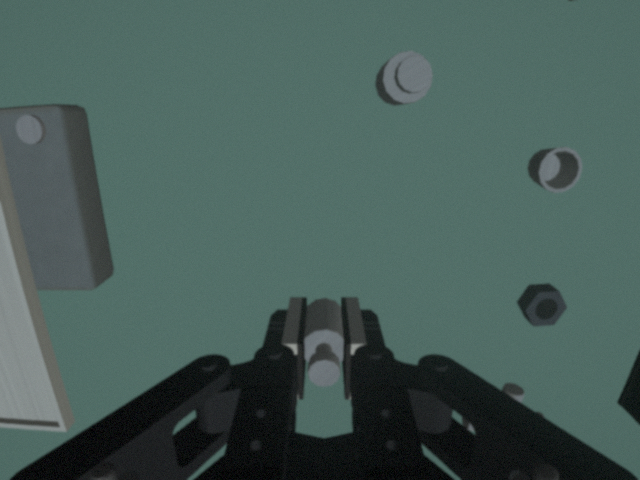

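Emit:
{"fn": "apply_moves", "kwargs": {"plan": [0.004,-0.012,-0.025,0,0,0,0.014,-0.04,-0.047,0,0,0,0.026,-0.075,-0.06,0,0,0,0.04,-0.112,-0.06,0,0,0,0.052,-0.15,-0.06,0,0,0,0.062,-0.178,-0.06,0,0,0,0.066,-0.19,-0.055,0,0,0,0.0665,-0.1925,-0.045,0,0,0,0.0665,-0.1925,-0.028,0,0,0,0.0665,-0.1925,-0.012,0,0,0,0.0665,-0.1925,-0.002,0,0,0,0.0665,-0.1925,0.001,0,0,0]}}

```text
clock: 19.63
eef_pos: [0.5818, -0.0393, 0.1282]
tool_rot: [0.999, 0.045, -0.003, -0.0]
ft_force: [-0.0, 0.3, -0.4]
grip_width: 0.014
```

Emit:
{"fn": "apply_moves", "kwargs": {"plan": [0,0,0.001,0,0,0,0,0,0.002,0,0,0,0,0,0.003,0,0,0,0,0,0.003,0,0,0]}}

```text
clock: 19.97
eef_pos: [0.5846, -0.0385, 0.129]
tool_rot: [0.999, 0.045, 0.001, 0.0]
ft_force: [-0.3, 0.0, -0.6]
grip_width: 0.0136
```

```bash
python3 w.py w15; python3 -c "
from h import *
shift([.585,-.038,.126],5.3)
from workcell import optics
c=optics.camera('scene');crop(c['pixels'],270,130,490,310,3.3,'pics/s7.png')"
```

```text
clk 20.02 at [ 0.5846 -0.0384  0.129 ] tool x [0.996 0.09  0.001] shift [ 0.0005 -0.0004  0.003 ] [ 0.0003 -0.0014 -0.002 ] F [ 0.4 -0.7 -0.8] w 0.0138
```

View pics/s7.png

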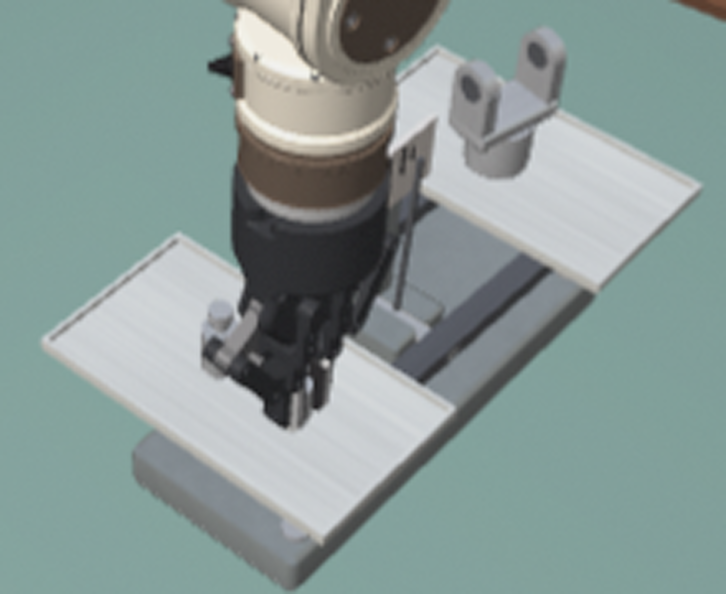

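View pics/w15.png

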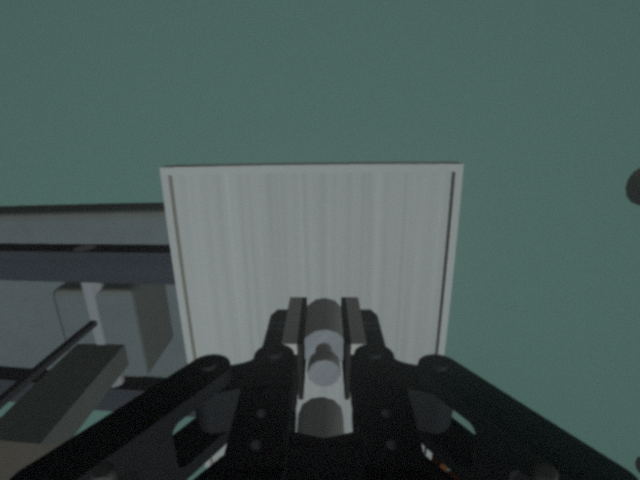

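Emit:
{"fn": "apply_moves", "kwargs": {"plan": [0,0,0.001,0,0,0,0,0,0.002,0,0,0,0,0,0.003,0,0,0,0,0,0.004,0,0,0,0,0,0.005,0,0,0,0,0,0.005,0,0,0]}}

```text
clock: 20.57
eef_pos: [0.5839, -0.0381, 0.1229]
tool_rot: [0.999, 0.045, -0.0, -0.0]
ft_force: [0.1, -0.4, -1.4]
grip_width: 0.0142
```

Emit:
{"fn": "apply_moves", "kwargs": {"plan": [0,0,0,0,0,0,0,0,0,0,0,0,0,0,0,0,0,0,0,0,-0.002,0,0,0,0,0,-0.02,0,0,0,0,0,-0.05,0,0,0,0,0.005,-0.08,0,0,0,0,0.03,-0.095,0,0,0,0,0.07,-0.095,0,0,0,0,0.11,-0.095,0,0,0,0,0.14,-0.095,0,0,0,0,0.15,-0.095,0,0,0], "grip": 0.04}}

```text
clock: 21.57
eef_pos: [0.5976, -0.1921, 0.2184]
tool_rot: [0.999, 0.043, 0.0, 0.001]
ft_force: [-0.4, -0.1, -0.7]
grip_width: 0.0402
```

Emit:
{"fn": "apply_moves", "kwargs": {"plan": [0,0.03,0,0,0,0,0,0.06,0,0,0,0,0,0.08,0,0,0,0,0,0.08,0,0,0,0,0,0.08,0,0,0,0,0,0.08,0,0,0,0,0,0.08,0,0,0,0,0,0.08,0,0,0,0,0,0.08,0,0,0,0]}}

```text
clock: 22.32
eef_pos: [0.6051, -0.266, 0.2186]
tool_rot: [0.999, 0.046, 0.0, 0.0]
ft_force: [-0.4, -0.1, -0.3]
grip_width: 0.0399
```

```bash
python3 -c "
from h import *
shift([.5937,-.0374,.139],5.3)
from workcell import optics
import pickle
c=optics.camera('scene');crop(c['pixels'],270,130,490,310,3.3,'pics/s8.png');pickle.dump(c,open('s8.pkl','wb'))
crop(c['pixels'],360,150,420,230,7,'pics/s8c.png')"
```

```text
clk 22.32 at [ 0.6051 -0.266   0.2186] tool x [0.996 0.092 0.   ] shift [ 0.0097 -0.2287  0.0796] [ 0.     -0.0002 -0.0001] F [-0.4 -0.1 -0.3] w 0.0399
```

View pics/s8.png

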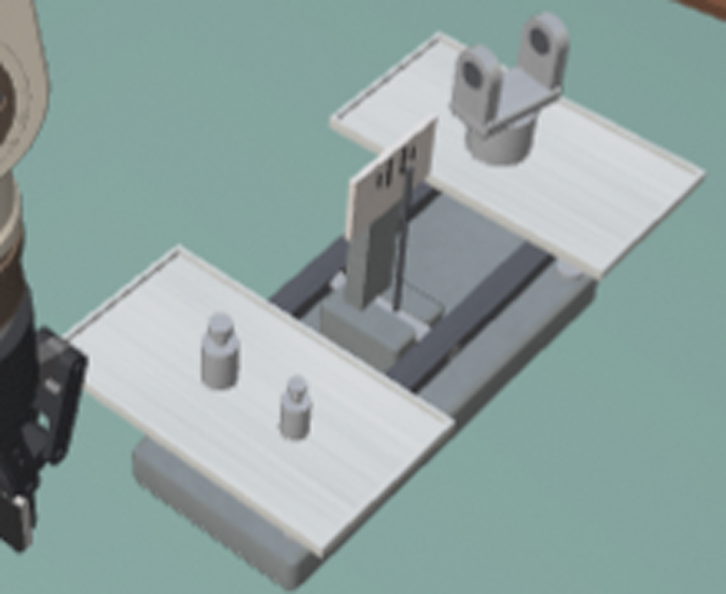

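View pics/s8c.png

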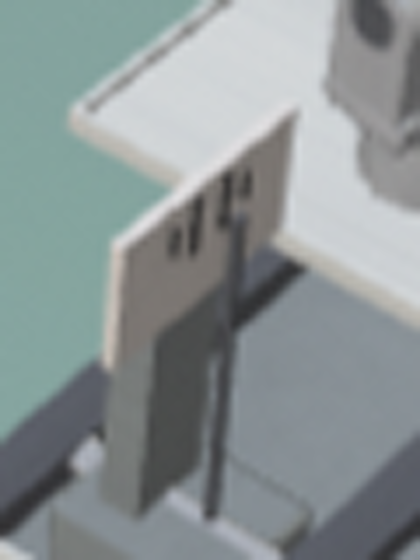

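```bash
python3 -c "
from h import *
import pickle
I={k:cv2.cvtColor(pickle.load(open(f,'rb'))['pixels'],cv2.COLOR_RGB2GRAY) for k,f in [('0','scene0.pkl'),('200','s5.pkl'),('100','s6.pkl'),('150','s8.pkl')]}
s=pickle.load(open('scene0.pkl','rb'))
def m(box):
    u0,v0,u1,v1=box; T=I['0'][v0:v1,u0:u1]; o={}
    for k in I:
        W=np.eye(2,3,dtype=np.float32)
        r=cv2.matchTemplate(I[k][v0-16:v1+16,u0-8:u1+8],T,cv2.TM_CCOEFF_NORMED);_,b,_,(x,y)=cv2.minMaxLoc(r)
        W[0,2]=u0-8+x;W[1,2]=v0-16+y
        _,W=cv2.findTransformECC(T,I[k],W,cv2.MOTION_TRANSLATION)
        o[k]=W[1,2]-v0
    return o
for b in [(400,138,442,190),(455,170,485,205)]:
    o=m(b);print(o,{k:round(v/(o['150']-o['100'])*.0833,3) for k,v in o.items()})
"
```

```text
{'0': np.float32(0.02911377), '200': np.float32(-11.097984), '100': np.float32(-3.1640167), '150': np.float32(-7.2071075)} {'0': np.float32(-0.001), '200': np.float32(0.229), '100': np.float32(0.065), '150': np.float32(0.148)}
{'0': np.float32(-0.037979126), '200': np.float32(-10.694489), '100': np.float32(-3.2161865), '150': np.float32(-7.051346)} {'0': np.float32(0.001), '200': np.float32(0.232), '100': np.float32(0.07), '150': np.float32(0.153)}
```

```bash
python3 -c "
from workcell import optics
import cv2
for n in('top','scene'): cv2.imwrite('pics/f_%s.png'%n,optics.camera(n)['pixels'][:,:,::-1])"
```

```text
(no output)
```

View pics/f_top.png

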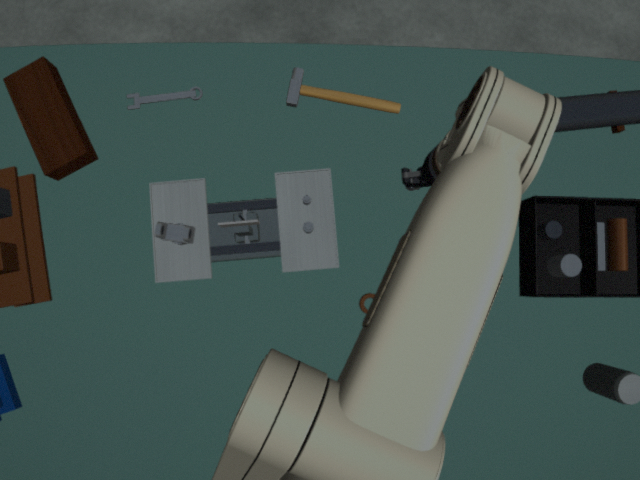

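View pics/f_scene.png

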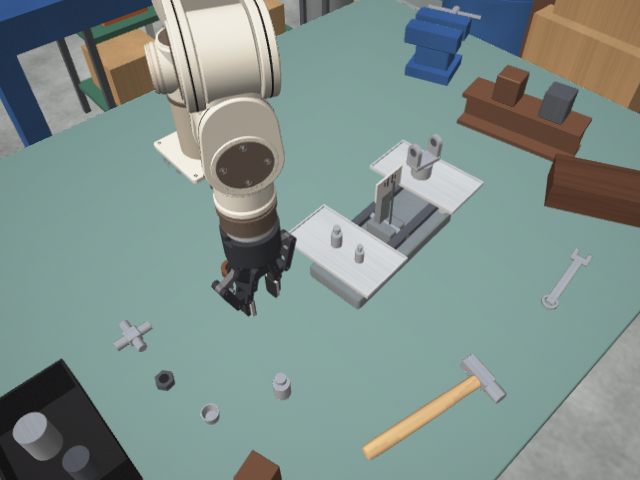

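The scene picture shows the 200 g standing at (282,386), the bystanders in place, and the 100 g and 50 g upright on the pan. The arm is clear of everything, so I am handing in.

```bash
python3 -c "
from workcell import bot
print(bot.job_done())"
```

```text
the job is handed in; nothing more can be done
None
```

The yoke weighs about 132 g. The 100 g and 50 g weights are standing on the empty pan and the beam is level within the marks. I handed the job in after about 22 s, with the gripper open and clear of everything.

- **Weighing:** With 200 g the beam went to, or almost to, its heavy stop, at about 0.23 rad. I put that weight back upright near its old spot. With 100 g alone it read about 0.065–0.07, at or just outside the light long mark. Adding the 50 g brought it to about 0.15, inside the 0.07–0.17 range. These readings come from how far the yoke's pan moved in the scene pictures.
- **Last checks:** The final pictures show the yoke standing on its pan and the 200 g weight upright on the bench. The nut, cap and cross look unmoved. The collar was mostly hidden behind the arm, but what showed was in its old place.
- **Less certain:** The pointer itself was only read roughly against the marks, because the view is oblique. It fits the pan reading. The result sits on the heavy side of the range, about 18 g over, and no other combination of these weights comes closer.

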